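# Load a carton on the roller lane

### The arm

A 6-joint arm with a two-finger parallel gripper is mounted at the origin on a cart in front of the work surface, level with it; the furniture and walls round the work are solid. World frame = base frame: x ahead of the robot, y to its left, z up, the work surface at z = 0. Lengths are in m, angles in rad, forces in N, time in s.
With the tool pointing down it reaches from about 0.35 to 0.85 m from the base axis. Payload 8.1 kg.
Tool frame: the origin (TCP) lies at the very end of the fingers, on their centre line; the grasp point (between the pads) lies 19 mm behind it (robot.grip_depth is the distance from the TCP to the grasp point, in m); z points along the fingers, y is the line along which they close (so a half turn about z gives the same grasp; the last joint's range is limited). The gripper opens to 93 mm and grips with 3 to 60 N. Pads are 15 mm wide; open, the fingers measure 128 mm over their backs; the gripper's body (75 mm by 188 mm) begins 65 mm behind the grasp point.
Start: joints at [-1.216, 0.13, 1.488, -0, 1.523, -0.085], TCP at [0.255, -0.543, 0.219] pointing down, gripper open.
Joint ranges: [-2.96, 2.96], [-0.89, 2.26], [0.02, 2.5], [-1.34, 4.48], [0, 2.73], [-2.66, 2.66]. Speed limits (rad/s): [2.39, 2.39, 2.79, 3.14, 3.14, 3.14].

### API

Orientations are given as a rotation vector (axis times angle).
In Python, from plant import robot gives the robot as it stands. The module is installed in compiled form; this text tells all that it offers.
- The arm moves only by the shell command python3 -m jog 'ROWS' [FORCE]. ROWS is JSON, a list that holds one entry, the list of rows, each a list of 7 numbers: the turn, a rotation vector about the tool's x, y, z in degrees, then the shift along the tool's x, y, z in cm, then the finger opening in cm, from 0 to 9.3. A call has 1 to 5 rows; each row shifts and turns the commanded pose from where the row before left it, along the tool's axes as they then stand; what a row does not reach is not made up. A row lasts 1/12 s, in which the tool goes at most 41.7 mm and 7.16 degrees, less where a joint would pass 70% of its speed; a pose out of reach is approached as far as the arm can. A call is refused whole if a number of a shift passes 4.17 or a number of a turn 7.16, either way. A call with a gripper value outside its range is refused whole. The fingers move at their own pace and stop on an object; FORCE is the grip in N (left out, the last holds). Time passes only in rows, so rows that do not move let the fingers close. It gives the time, the measured TCP pose, the force and the opening at its end, in the units of the state.
- robot.read_state(): the state, without advancing time (a new reading comes with each control period).
- robot.read_camera(name): name is "scene" or "top"; returns a dict with "img" (480x640x3 uint8, red, green, blue), "fx", "fy", "cx", "cy" (pixels), "extrinsics" (4x4, takes a point from camera to world coordinates). Camera axes: x right, y up, looking along -z (the intrinsics and any distortion apply to the point x, -y, -z); pixel columns grow to the right and rows downward; lengths in m; the calibration is good to about 2 mm. A picture is of the moment at which its call begins. There is no depth.
- robot.close_job(): hands the job in, once; it reports no verdict.
Trained networks look in a picture, given as the dict that the camera call returned (one of the last four; its "shot" number tells which), for a name from the list of things; names that differ only in an ending like _2 or _b are one class to them, and where a whole thing is asked for, a point or a joint stands for the part that bears it (a point fixed in the world has none). Each returns a list of dicts, best first, with "confidence" (0 to 1); they miss things now and then, are a little off and sometimes report something else, mostly with a low value. They report only what shows in the picture. A call takes as long as a camera call. They do not tell look-alikes from the thing itself.
- robot.masks_of(picture, label): "pixels" (480x640 bool, what is visible of it) and "point" ([column, row] in pixels, amid what is visible of it).
- robot.pinpoint(picture, label): "point" ([column, row] in pixels: a listed point, or the origin of a listed thing).
The state is a dict: "t": time; "q": joint angles; "dq": joint speeds; "joint_torque": joint torques, N m; "tool_pos": TCP position; "orientation": TCP orientation; "force": force on the tool from outside, world axes, zero at the start; "wrist_torque": the same for the moment, N m; "opening": finger opening in m.
Only numpy, scipy, OpenCV 4.12 (cv2) and the standard library are available. Lean on these libraries where they do the work, as an engineer would, in place of code of your own. Each camera call takes 0.05 s, during which the arm holds its last target. There are 200 camera calls.

### The job

Restock the sloping roller lane: pick up the squat carton (as tall as it is long, not the taller, slimmer one), set it down gently, upright and lengthwise, on the rollers near the high end of the lane, and let go there, so that it rolls down by itself and comes to rest against the stop at the low end. Do not push it along or help it down, and leave the tall carton where it stands.

Things in the scene. Friction and masses are not known exactly. Their poses are not given: they have to be found in the camera images.
- squat_center (a point): Centre (35 mm above its underside) of the squat carton, a closed blue cardboard box 45 x 70 x 70 mm, about 0.13 kg. Its own x axis is across the 45 mm width (grip it across this), y along the 70 mm length, z up. It stands upright on the worktop.
- tall_center (a point): Centre (44 mm above its underside) of the tall carton, a closed white cardboard box 45 x 58 x 88 mm (x, y, z): a bystander to be left where it stands. The two cartons may stand in each other's places.
- lane_stop (a point): Foot of the stop, mid-width, on the roller-top line at the low end (nearest the robot) of the fixed lane: aluminium frame 300 x 86 mm with free grey rollers. x level, along the lane to the high end; y across; z up. Rollers rise 8 deg towards +x; stop plate 24 mm above them. At rest against the stop the squat carton's centre is 30 mm along x, 39 mm up from here. It rolls by itself, about 0.2 m/s.
- lane_load (a point): Good spot for the middle of the carton's underside: on the roller-top line, mid-width, 210 mm up the slope from lane_stop and 65 mm over the worktop; same axes. The side guides are 64 mm apart inside and stand 8 mm above the rollers: the carton fits only with its 70 mm length along the lane, and fingers 15 mm or more above its underside clear them. The last roller is 62 mm further up.
There are look-alikes about, which are no part of the job. What is shaped like the part that bears squat_center but orange is not meant.

How it is judged:
On the way:
1. the squat carton is let go, upright on the rollers in the upper half of the lane (x of squat_center in the frame of lane_stop between 0.12 and 0.29 m and y of squat_center in the frame of lane_stop between -0.02 and 0.02 m and z of squat_center in the frame of lane_stop between 0.045 and 0.09 m and angle between squat_center's own z axis and vertical below 0.3 rad and contact force between the fingers and squat_carton below 0.05 N), for 0.05 s.
At the end, for the whole second after the job is handed in: The squat carton rests upright (within 17 degrees) on the rollers between the guides, against the stop at the low end (within about 15 mm), at rest; the tall carton stands within 30 mm of where it was (x of squat_center in the frame of lane_stop between 0.015 and 0.045 m and y of squat_center in the frame of lane_stop between -0.018 and 0.018 m and z of squat_center in the frame of lane_stop between 0.025 and 0.055 m and angle between squat_center's own z axis and vertical below 0.3 rad and linear speed of squat_carton below 0.02 m/s and distance of tall_center from where it was at the start of the episode below 0.03 m and angle between tall_center's own z axis and vertical below 0.2 rad); the robot touches nothing.
It fails at once if the squat carton is touched by the robot while it is on the lower part of the lane (pushed or carried down to the stop) (x of squat_center in the frame of lane_stop between 0 and 0.1 m and y of squat_center in the frame of lane_stop between -0.03 and 0.03 m and z of squat_center in the frame of lane_stop below 0.06 m and contact force between any of the fingers, the arm and squat_carton above 1 N).
It fails at once if the squat carton is dropped or thrown (moves faster than 0.6 m/s out of the fingers) (linear speed of squat_carton above 0.6 m/s and contact force between the fingers and squat_carton below 0.05 N).
It fails at once if the tall carton is moved by more than 30 mm (distance of tall_center from where it was at the start of the episode above 0.03 m).
It also fails if it takes over 40 s, if anything falls off the work surface, if the arm or the gripper's body presses on something with over 40 N, if the wrist force passes 120 N, or if a joint passes its speed limit or range.

## Working session

There is one attempt and no reset: what is moved stays moved. The work goes in short steps, Python scripts to look and compute and a shell command to move; the robot and the scene stay as the last step left them, time stands still between calls to the robot, and variables do not carry over. Pictures are saved under pics/ and viewed, on a budget of 10 in all, crops included, one or two more only if the job needs it, and the job is handed in when it is done.

```bash
mkdir -p pics
cat > h.py <<'E'
import numpy as np,cv2
from plant import robot
from scipy.spatial.transform import Rotation as R
def proj(c,P):
    E=np.array(c["extrinsics"]);p=(np.atleast_2d(P)-E[:3,3])@E[:3,:3]
    return np.c_[c["cx"]+c["fx"]*p[:,0]/-p[:,2],c["cy"]+c["fy"]*(-p[:,1])/-p[:,2]]
def ray(c,uv):
    E=np.array(c["extrinsics"]);d=np.array([(uv[0]-c["cx"])/c["fx"],-(uv[1]-c["cy"])/c["fy"],-1.])
    return E[:3,3],E[:3,:3]@d
def atz(c,uv,z):
    o,d=ray(c,uv);return o+d*(z-o[2])/d[2]
def tri(c1,u1,c2,u2):
    o1,d1=ray(c1,u1);o2,d2=ray(c2,u2);s=np.linalg.lstsq(np.c_[d1,-d2],o2-o1,rcond=None)[0]
    a,b=o1+d1*s[0],o2+d2*s[1];return (a+b)/2,np.linalg.norm(a-b)
def save(c,n):cv2.imwrite("pics/"+n,cv2.cvtColor(c["img"],cv2.COLOR_RGB2BGR))
E
python3 - <<'E'
from h import *
np.set_printoptions(precision=3,suppress=True)
Z={"squat_center":.035,"tall_center":.044,"lane_load":.065,"lane_stop":.036}
for n in("scene","top"):
    c=robot.read_camera(n);save(c,n+"0.png");print(n,c["fx"],[k for k in c])
    print(np.array(c["extrinsics"]))
    for l in Z:
        for r in robot.pinpoint(c,l):print(l,round(r["confidence"],2),np.array(r["point"]),atz(c,r["point"],Z[l]))
s=robot.read_state();print(s["tool_pos"],R.from_rotvec(s["orientation"]).as_matrix())
E
```

```text
scene 438.810403498105 ['img', 'fx', 'fy', 'cx', 'cy', 'extrinsics', 'shot']
[[-0.899  0.244 -0.363  0.15 ]
 [-0.437 -0.537  0.721  0.745]
 [-0.019  0.808  0.59   0.682]
 [ 0.     0.     0.     1.   ]]
squat_center 0.72 [349.  216.9] [ 0.523 -0.156  0.035]
squat_center 0.61 [290.4 333.2] [0.467 0.262 0.035]
squat_center 0.61 [279.6 291.6] [0.545 0.17  0.035]
squat_center 0.55 [233.2 363.3] [0.526 0.368 0.035]
tall_center 0.9 [374.4 202.9] [ 0.482 -0.236  0.044]
lane_load 0.64 [277.9 235.3] [0.63  0.029 0.065]
lane_stop 0.71 [352.3 273.7] [0.426 0.053 0.036]
lane_stop 0.28 [288.8 333.2] [0.469 0.264 0.036]
top 463.4778114222415 ['img', 'fx', 'fy', 'cx', 'cy', 'extrinsics', 'shot']
[[-0.019  0.995 -0.094  0.425]
 [-1.    -0.02  -0.013  0.012]
 [-0.014  0.093  0.996  1.048]
 [ 0.     0.     0.     1.   ]]
squat_center 0.97 [170.2 233.9] [0.518 0.366 0.035]
squat_center 0.89 [255.8 216.1] [0.553 0.177 0.035]
squat_center 0.78 [395.9 225.6] [ 0.526 -0.131  0.035]
squat_center 0.77 [215.4 252.1] [0.476 0.266 0.035]
tall_center 0.86 [451.8 243.9] [ 0.483 -0.249  0.044]
lane_stop 0.92 [313.5 272.1] [0.428 0.051 0.036]
[ 0.255 -0.543  0.219] [[ 0.905  0.426 -0.   ]
 [ 0.426 -0.905  0.   ]
 [ 0.    -0.    -1.   ]]
```

View pics/scene0.png

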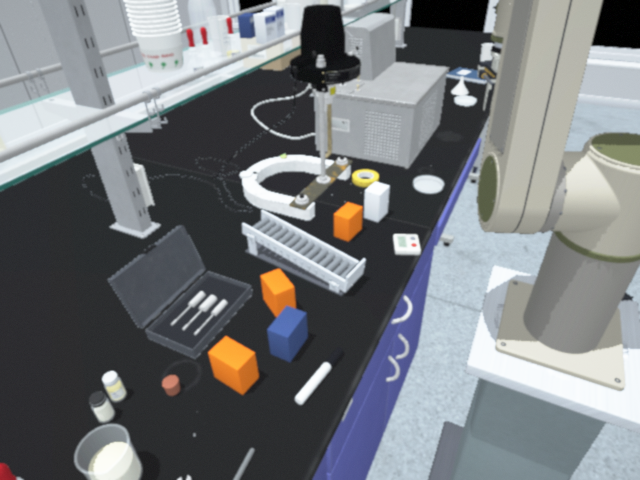

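View pics/top0.png

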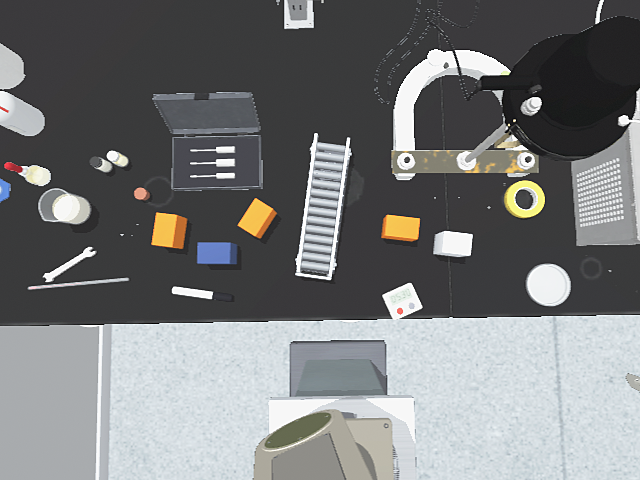

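Candidates in the top view are blue (216,252), orange (169,231), (257,217) and (401,228), and white tall (453,244). I choose blue (216,252). Next I fit its pose and the lane's, then check both in a crop.

```bash
cat > m.py <<'E'
from h import *
from scipy.optimize import minimize
import itertools
def box(x,y,yaw,z0=0):
    v=np.array(list(itertools.product((-.0225,.0225),(-.035,.035),(0,.07))))
    c,s=np.cos(yaw),np.sin(yaw);return np.c_[x+c*v[:,0]-s*v[:,1],y+s*v[:,0]+c*v[:,1],v[:,2]+z0]
def blue(c):
    h=cv2.cvtColor(c["img"],cv2.COLOR_RGB2HSV);return cv2.inRange(h,(105,110,50),(128,255,255))
def near(m,P,r=45):
    k=np.zeros_like(m);cv2.circle(k,tuple(int(v) for v in P),r,255,-1);return m&k
def fit(cams,masks,g):
    def cost(p):
        e=0
        for c,m in zip(cams,masks):
            r=np.zeros((480*4,640*4),np.uint8);h=cv2.convexHull((proj(c,box(*p))*4+2).astype(np.int32));cv2.fillConvexPoly(r,h,255)
            r=cv2.resize(r,(640,480),interpolation=cv2.INTER_AREA);e+=np.abs(r.astype(float)-m).sum()/255/np.sum(m>0)
        return e
    return min((minimize(cost,[g[0],g[1],a],method="Nelder-Mead",options=dict(initial_simplex=np.array([[g[0],g[1],a],[g[0]+.01,g[1],a],[g[0],g[1]+.01,a],[g[0],g[1],a+.2]]))) for a in (-.3,.1,.5)),key=lambda r:r.fun)
E
python3 - <<'E'
from m import *
np.set_printoptions(precision=4,suppress=True)
C=[robot.read_camera(n) for n in("scene","top")];g=[.474,.264]
M=[near(blue(c),proj(c,[[*g,.035]])[0]) for c in C];print([int((m>0).sum()) for m in M])
r=fit(C,M,g);print("fit",r.x,r.fun)
for i in(0,1):
    q=fit(C[i:i+1],M[i:i+1],g);print(i,q.x,q.fun)
P={}
for l in("lane_stop","lane_load"):
    a=[robot.pinpoint(c,l) for c in C]
    for i,x in enumerate(a):print(l,i,[(round(d["confidence"],2),np.array(d["point"])) for d in x])
    if a[0] and a[1]:print(tri(C[0],a[0][0]["point"],C[1],a[1][0]["point"]))
out=[]
st=np.array([.427,.052,.036]);yw=np.arctan2(-.023,.203)
ex=np.array([np.cos(yw),np.sin(yw),0]);ey=np.array([-ex[1],ex[0],0])
for c in C:
    im=cv2.cvtColor(c["img"],cv2.COLOR_RGB2BGR)
    S=4;o=(proj(c,[[.5,.12,.03]])[0]-[100,75]).astype(int)
    o=np.maximum(o,0);im=cv2.resize(im[o[1]:o[1]+150,o[0]:o[0]+200],None,fx=S,fy=S,interpolation=cv2.INTER_CUBIC)
    d=lambda P:((proj(c,P)-o)*S+S/2).astype(np.int32)
    cv2.polylines(im,[cv2.convexHull(d(box(*r.x)))],True,(0,255,0),1)
    q=[st+a*(ex*np.cos(.1396)+[0,0,np.sin(.1396)])+b*ey+[0,0,.008] for a,b in((0,.032),(.272,.032),(.272,-.032),(0,-.032))]
    cv2.polylines(im,[d(q)],True,(0,0,255),1)
    out.append(im)
cv2.imwrite("pics/crop1.png",np.vstack([cv2.resize(o,(400,300)) for o in out]) if 0 else out[1]);cv2.imwrite("pics/crop2.png",out[0])
E
```

```text
[1595, 791]
fit [ 0.4725  0.2626 -0.0432] 0.16112751023232275
0 [ 0.4718  0.2636 -0.016 ] 0.051604892740795376
1 [ 0.4731  0.2629 -0.0252] 0.10143030663592871
lane_stop 0 [(0.57, array([353.2, 270.9]))]
lane_stop 1 [(0.59, array([311.2, 273.4]))]
(array([0.424 , 0.0555, 0.0469]), np.float64(0.002245957312694208))
lane_load 0 [(0.59, array([277.8, 233.9]))]
lane_load 1 [(0.98, array([325.1, 175.1]))]
(array([0.6353, 0.0216, 0.0627]), np.float64(0.000854600363150654))
```

View pics/crop1.png

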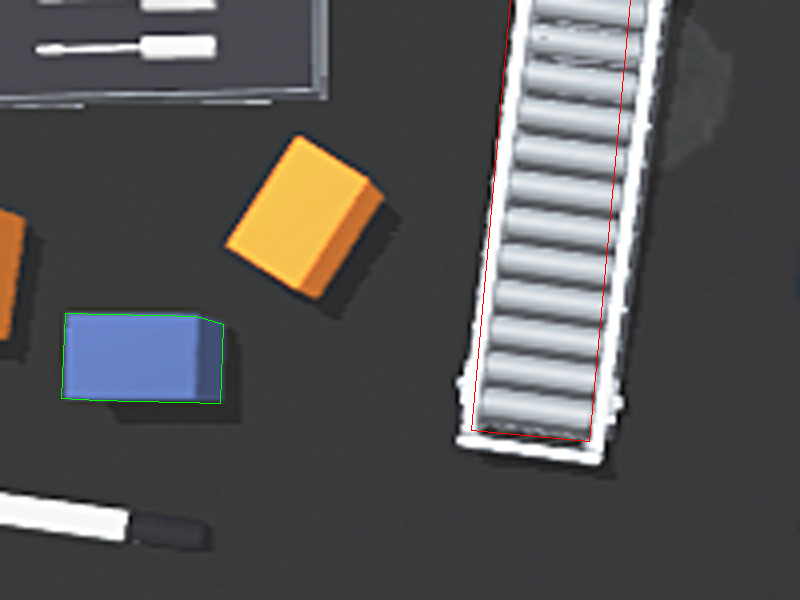

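The crop shows the blue carton well outlined (yaw about -0.03). The lane overlay needs a shift towards -y, more so at the high end, so I compute that from the roller ends (478..595 at row 407, 531..647 at row 10).

Run:
```python
from m import *
np.set_printoptions(precision=4,suppress=True)
C=[robot.read_camera(n) for n in("scene","top")]
c=C[1];o=np.maximum((proj(c,[[.5,.12,.03]])[0]-[100,75]).astype(int),0)
h=cv2.cvtColor(c["img"],cv2.COLOR_RGB2HSV)
g=cv2.cvtColor(c["img"],cv2.COLOR_RGB2GRAY)
# roller ends -> world, z on the roller-top line
L=[]
for (a,b,v) in((478,595,407),(531,647,10)):
    m=o+(np.array([(a+b)/2,v])-1.5)/4
    z=.045
    for _ in range(5):
        p=atz(c,m,z);z=.065-(.63-p[0])*np.tan(np.radians(8))
    L.append(p);print(p)
d=L[1]-L[0];yw=np.arctan2(d[1],d[0]);print("yaw",yw)
# load spot estimates
ex=np.array([np.cos(yw),np.sin(yw),0]);ey=np.array([-ex[1],ex[0],0])
load=L[0]+ex*((np.array([.632,.024,0])-L[0])@ex);load[2]=.065
st=load-ex*.208;st[2]=.065-.0292;print("load",load,"stop",st)
out=[]
for c,ctr in zip(C,([.53,.04,.05],)*2):
    o=(proj(c,[ctr])[0]-[50,75]).astype(int);S=4
    if c is C[0]:o-=[25,0]
    im=cv2.cvtColor(c["img"],cv2.COLOR_RGB2BGR)[o[1]:o[1]+150,o[0]:o[0]+(100 if c is C[1] else 100)]
    im=cv2.resize(im,None,fx=S,fy=S,interpolation=cv2.INTER_CUBIC)
    q=[st+a*(ex*np.cos(.1396)+[0,0,np.sin(.1396)])+b*ey+[0,0,.008] for a,b in((0,.032),(.272,.032),(.272,-.032),(0,-.032),(.21,.032),(.21,-.032))]
    k=((proj(c,q)-o)*S+S/2).astype(np.int32)
    cv2.polylines(im,[k[:4]],True,(0,0,255),1);cv2.line(im,tuple(map(int,k[4])),tuple(map(int,k[5])),(0,255,0),1);out.append(im)
cv2.imwrite("pics/lane.png",np.hstack(out))
```

```text
[0.4423 0.0483 0.0386]
[0.654  0.0154 0.0684]
yaw -0.1544259381925749
load [0.6312 0.0189 0.065 ] stop [0.4257 0.0509 0.0358]
```

View pics/lane.png

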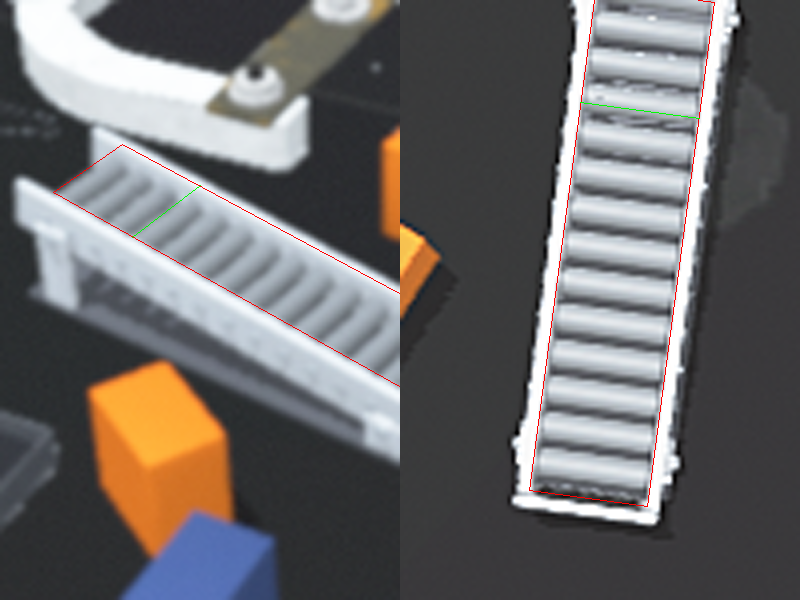

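```bash
python3 -m jog '[[[0,0,-7,0,0,0,9.3],[0,0,-7,0,0,0,9.3],[0,0,-7,0,0,0,9.3],[0,0,-7,0,0,0,9.3],[0,0,-7,0,0,0,9.3]]]' 15
python3 -m jog '[[[0,0,-7,0,0,0,9.3],[0,0,-7,0,0,0,9.3],[0,0,-7,0,0,0,9.3],[0,0,-7,0,0,0,9.3],[0,0,0,3.2,0.8,0,9.3]]]'
python3 -m jog '[[[0,0,0,3.2,0.8,0,9.3],[0,0,0,3.2,0.8,0,9.3],[0,0,0,3.2,0.8,0,9.3],[0,0,0,3.2,0.8,0,9.3],[0,0,0,3.2,0.8,0,9.3]]]'
python3 -m jog '[[[0,0,0,3.2,0.8,0,9.3],[0,0,0,3.2,0.8,0,9.3],[0,0,0,3.2,0.8,0,9.3],[0,0,0,3.2,0.8,0,9.3],[0,0,0,3.2,0.8,0,9.3]]]'
python3 -m jog '[[[0,0,0,3.2,0.8,0,9.3],[0,0,0,3.2,0.8,0,9.3],[0,0,0,3.2,0.8,0,9.3],[0,0,0,3.2,0.8,0,9.3],[0,0,0,3.2,0.8,0,9.3]]]'
python3 -m jog '[[[0,0,0,3.2,0.8,0,9.3],[0,0,0,3.2,0.8,0,9.3],[0,0,0,3.2,0.8,0,9.3],[0,0,0,3.2,0.8,0,9.3],[0,0,0,3.2,0.8,0,9.3]]]'
cat > s.py <<'E'
from h import *
import sys
np.set_printoptions(precision=4,suppress=True)
s=robot.read_state();M=R.from_rotvec(s["orientation"]).as_matrix();p=np.array(s["tool_pos"])
print("t",s["t"],"tcp",p,"yang",np.degrees(np.arctan2(M[1,1],M[0,1])),"z",M[:,2],"F",np.array(s["force"]),"open",s["opening"],"q6",s["q"][5])
if len(sys.argv)>1:print("shift cm",M.T@(np.array(eval(sys.argv[1]))-p)*100)
E
python3 s.py '[.4725,.263,.022]'
```

```text
t: 1.32
tool_pos: [0.2555, -0.5429, 0.2186]
orientation: [2.713, 1.584, 0.0]
force: [0.1, 0.4, 0.2]
opening: 0.0932
t: 1.73
tool_pos: [0.2628, -0.5139, 0.2175]
orientation: [-2.248, -2.194, 0.002]
force: [0.2, -1.0, 0.5]
opening: 0.0928
t: 2.15
tool_pos: [0.3096, -0.3511, 0.2186]
orientation: [2.256, 2.186, 0.0]
force: [-0.1, 0.6, 1.2]
opening: 0.0933
t: 2.57
tool_pos: [0.3546, -0.1924, 0.2189]
orientation: [2.256, 2.185, 0.0]
force: [-0.2, 0.2, -0.2]
opening: 0.0931
t: 2.98
tool_pos: [0.3997, -0.0336, 0.219]
orientation: [2.256, 2.185, 0.001]
force: [-0.0, -0.5, -0.1]
opening: 0.0931
t: 3.4
tool_pos: [0.4447, 0.1253, 0.2189]
orientation: [2.255, 2.186, 0.001]
force: [-0.2, 0.4, 0.8]
opening: 0.093
t 3.4 tcp [0.4447 0.1253 0.2189] yang -1.7854589314084475 z [ 0.0008  0.0001 -1.    ] F [-0.1522  0.3532  0.7639] open 0.09303965976825025 q6 0.19484389142278932
shift cm [13.8456  2.3341 19.692 ]
```

```bash
python3 -m jog '[[[0,0,0,3.46,0.58,0,9.3],[0,0,0,3.46,0.58,0,9.3],[0,0,0,3.46,0.58,0,9.3],[0,0,0,3.46,0.58,0,9.3],[0,0,0,0,0,2,9.3]]]'
python3 -m jog '[[[0,0,0,0,0,3,9.3],[0,0,0,0,0,3,9.3],[0,0,0,0,0,2,9.3],[0,0,0,0,0,0,9.3],[0,0,0,0,0,0,9.3]]]'
python3 - <<'E'
from m import *
C=[robot.read_camera(n) for n in("scene","top")];save(C[0],"above.png")
E
python3 s.py '[.4725,.263,.022]'
```

```text
t: 3.82
tool_pos: [0.4744, 0.2673, 0.2025]
orientation: [2.252, 2.19, 0.013]
force: [1.0, 0.5, 0.5]
opening: 0.0927
t: 4.23
tool_pos: [0.4711, 0.2607, 0.1178]
orientation: [-2.255, -2.186, 0.004]
force: [-0.7, -0.4, 0.6]
opening: 0.093
t 4.3333 tcp [0.4732 0.2615 0.1207] yang -1.807490505994755 z [ 0.0024  0.0011 -1.    ] F [-0.5762  0.2807  0.8516] open 0.09325462982224296 q6 0.4415844161700629
shift cm [ 0.1343 -0.0951  9.8656]
```

View pics/above.png

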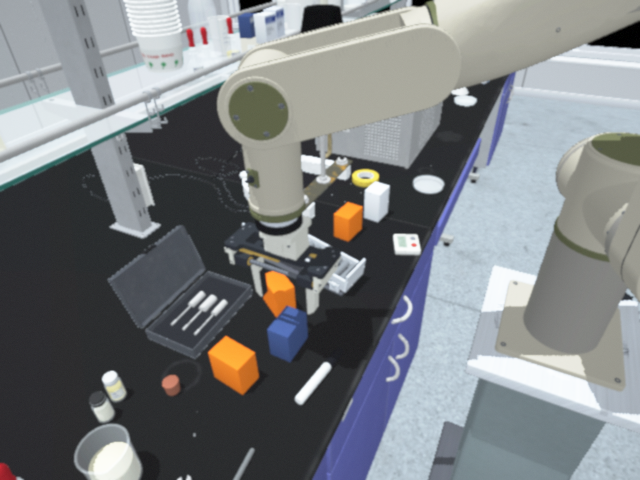

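The fingers at (260,275) and (313,300) are centred over the blue carton at (288,333). Going down and gripping.

```bash
python3 -m jog '[[[0,0,0,0,0,2.5,9.3],[0,0,0,0,0,2.5,9.3],[0,0,0,0,0,2.5,9.3],[0,0,0,0,0,1.6,9.3],[0,0,0,0,0,0.7,9.3]]]'
python3 -m jog '[[[0,0,0,0,0,0,9.3],[0,0,0,0,0,0,9.3],[0,0,0,0,0,0,4],[0,0,0,0,0,0,4],[0,0,0,0,0,0,4]]]' 15
python3 s.py
python3 -m jog '[[[0,0,0,0,0,0,4],[0,0,0,0,0,0,4],[0,0,0,0,0,0,4],[0,0,0,0,0,0,4],[0,0,0,0,0,0,4]]]' 15
python3 s.py
```

```text
t: 4.75
tool_pos: [0.472, 0.261, 0.0202]
orientation: [-2.256, -2.186, 0.0]
force: [0.2, 0.5, -0.1]
opening: 0.0929
t: 5.17
tool_pos: [0.4732, 0.2616, 0.0222]
orientation: [2.255, 2.186, 0.004]
force: [0.4, -0.6, 0.4]
opening: 0.0776
t 5.1667 tcp [0.4732 0.2616 0.0222] yang -1.8017523693634132 z [ 0.0023  0.001  -1.    ] F [ 0.4255 -0.5704  0.3689] open 0.07761509871759999 q6 0.44159428226367914
t: 5.58
tool_pos: [0.472, 0.261, 0.0206]
orientation: [-2.256, -2.186, 0.0]
force: [-0.3, -0.1, 1.7]
opening: 0.0449
t 5.5833 tcp [0.472  0.261  0.0206] yang -1.7992054425152924 z [-0.0001 -0.0001 -1.    ] F [-0.2534 -0.0844  1.7469] open 0.0449013200136606 q6 0.44157521348063145
```

```bash
python3 -m jog '[[[0,0,0,0,0,-1,4],[0,0,0,0,0,-3,4],[0,0,0,0,0,-3.5,4],[0,0,0,0,0,-3.5,4],[0,0,0,0,0,-3,4]]]'
python3 -m jog '[[[0,0,-6.9,0,0,0,4],[0,0,-6.9,0,0,0,4],[0,0,-6.9,0,0,0,4],[0,0,-6.9,0,0,0,4],[0,0,-6.9,0,0,0,4]]]'
python3 -m jog '[[[0,0,-6.9,0,0,0,4],[0,0,-6.9,0,0,0,4],[0,0,-6.9,0,0,0,4],[0,0,-6.9,0,0,0,4],[0,0,-6.9,0,0,0,4]]]'
python3 -m jog '[[[0,0,-6.9,0,0,0,4],[0,0,-6.9,0,0,0,4],[0,0,0,0,0,0,4],[0,0,0,0,0,0,4],[0,0,0,0,0,0,4]]]'
python3 s.py '[.631,.019,.14]'
```

```text
t: 6.0
tool_pos: [0.4721, 0.2611, 0.1636]
orientation: [2.256, 2.186, 0.002]
force: [0.9, -0.4, -0.7]
opening: 0.0449
t: 6.42
tool_pos: [0.4719, 0.2611, 0.1613]
orientation: [1.498, 2.761, 0.0]
force: [-0.1, 0.7, -2.0]
opening: 0.045
t: 6.83
tool_pos: [0.4719, 0.261, 0.1612]
orientation: [-0.612, -3.081, 0.0]
force: [-0.8, 0.6, -1.8]
opening: 0.045
t: 7.25
tool_pos: [0.472, 0.2611, 0.1609]
orientation: [0.253, 3.131, 0.0]
force: [1.3, 0.9, -2.0]
opening: 0.0449
t 7.25 tcp [0.472  0.2611 0.1609] yang 80.76133007957225 z [ 0.0001  0.     -1.    ] F [ 1.2846  0.9023 -1.9696] open 0.04492626615552947 q6 -0.9994010219489345
shift cm [-19.5761 -21.341    2.0922]
```

```bash
python3 -m jog '[[[0,0,0,-1.5,-1.6,0,4],[0,0,0,-2.5,-2.7,0,4],[0,0,0,-2.8,-3.0,0,4],[0,0,0,-2.8,-3.0,0,4],[0,0,0,-2.8,-3.0,0,4]]]'
python3 -m jog '[[[0,0,0,-2.8,-3.0,0,4],[0,0,0,-2.5,-2.9,0,4],[0,0,0,-1.9,-2.1,0,4],[0,0,-0.4,0,0,0,4],[0,-4,0,0,0,0,4]]]'
python3 -m jog '[[[0,-4,0,0,0,0,4],[0,0,0,0,0,0,4],[0,0,0,0,0,0,4],[0,0,0,0,0,0,4],[0,0,0,0,0,0,4]]]'
python3 s.py '[.631,.019,.14]'
cat > f.py <<'E'
# where is the held carton: fit its pose (x,y,z, yaw from tool) in both pictures, print in lane frame
from m import *
import sys
np.set_printoptions(precision=4,suppress=True)
st=np.array([.4257,.0509,.0358]);yw=-.1544
C=[robot.read_camera(n) for n in("scene","top")]
for c,n in zip(C,("sc","tp")):
    for r in robot.pinpoint(c,"squat_center")[:4]:print(n,round(r["confidence"],2),np.array(r["point"]))
s=robot.read_state();M=R.from_rotvec(s["orientation"]).as_matrix();p=np.array(s["tool_pos"])
ctr=p+M@[0.002,0,-.014];print("expected centre",ctr,[proj(c,ctr)[0] for c in C])
d=np.array([np.cos(yw),np.sin(yw),0]);print("lane frame",(ctr-st)@d,(ctr-st)@[-d[1],d[0],0],ctr[2]-st[2])
v=box(0,0,0,-.035);W=p+(v@np.diag([1,1,1]))[:,[1,0,2]]*[1,1,-1]@M.T-.014*M[:,2]
out=[]
for c in C:
    o=(proj(c,ctr)[0]-[50,75]).astype(int);S=4
    im=cv2.cvtColor(c["img"],cv2.COLOR_RGB2BGR)[o[1]:o[1]+150,o[0]:o[0]+100];im=cv2.resize(im,None,fx=S,fy=S,interpolation=cv2.INTER_CUBIC)
    cv2.polylines(im,[cv2.convexHull(((proj(c,W)-o)*S+S/2).astype(np.int32))],True,(0,255,0),1);out.append(im)
cv2.imwrite("pics/"+sys.argv[1],np.hstack(out))
E
python3 f.py held.png
```

```text
t: 7.67
tool_pos: [0.5744, 0.1089, 0.1609]
orientation: [0.251, 3.131, 0.0]
force: [0.2, 0.6, -0.9]
opening: 0.0448
t: 8.08
tool_pos: [0.6335, 0.0175, 0.1591]
orientation: [0.241, 3.065, -0.008]
force: [0.8, 0.6, -0.9]
opening: 0.0448
t: 8.5
tool_pos: [0.6332, 0.0202, 0.1617]
orientation: [0.226, 2.994, -0.015]
force: [-0.5, 0.2, -1.2]
opening: 0.0452
t 8.5 tcp [0.6332 0.0202 0.1617] yang 81.37163999299973 z [ 0.1379 -0.0206 -0.9902] F [-0.4908  0.2445 -1.157 ] open 0.04518951521125949 q6 -1.4565487059740096
shift cm [ 0.4969 -0.1533  2.1206]
sc 0.91 [274.7 293.8]
sc 0.78 [234.7 362.8]
sc 0.65 [348.  218.7]
sc 0.59 [277.7 194.7]
tp 0.59 [396.6 226.1]
expected centre [0.629  0.0207 0.1745] [array([276.3534, 194.3486]), array([324.9126, 166.2935])]
lane frame 0.20550583902404027 0.0013845207935363462 0.13871299174256732
```

View pics/held.png

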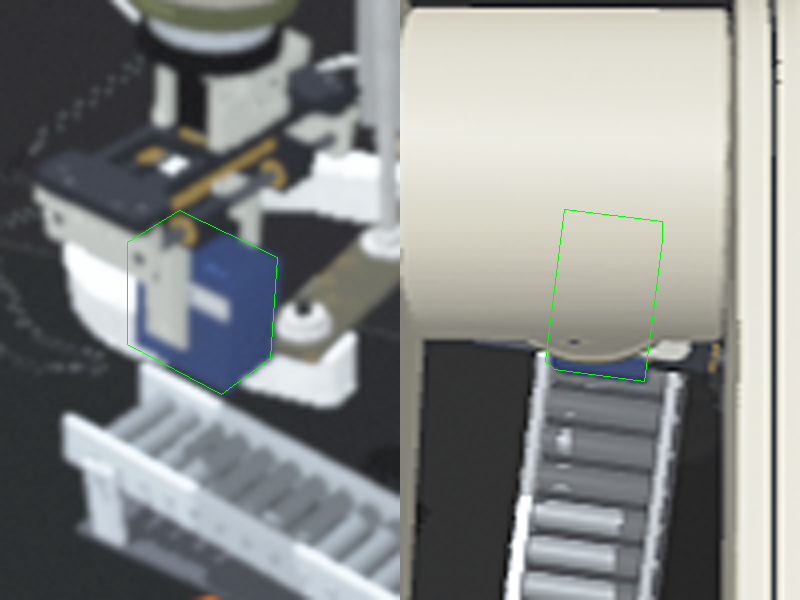

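The held carton matches the drawn outline and sits over the upper lane, tilted parallel to the slope. Lowering.

```bash
python3 -m jog '[[[0,0,0,0.22,-0.1,1.6,4],[0,0,0,0.22,0,1.6,4],[0,0,0,0.22,0,1.6,4],[0,0,0,0.16,0,1.1,4],[0,0,0,0.08,0,0.6,4]]]'
python3 -m jog '[[[0,0,0,0,0,0,4],[0,0,0,0,0,0,4],[0,0,0,0,0,0,4],[0,0,0,0,0,0,4]]]'
python3 f.py low.png; python3 s.py
```

```text
t: 9.12
tool_pos: [0.6313, 0.0191, 0.0929]
orientation: [0.225, 2.997, -0.016]
force: [-0.8, 0.1, -2.0]
opening: 0.0448
t: 9.45
tool_pos: [0.6332, 0.019, 0.0964]
orientation: [0.225, 2.992, -0.016]
force: [0.9, -0.3, -2.2]
opening: 0.0452
sc 0.77 [234.4 366.3]
sc 0.72 [347.1 219. ]
sc 0.69 [279.3 218.7]
sc 0.58 [276.7 290.1]
tp 0.89 [398.  230.1]
tp 0.86 [168.2 230.1]
tp 0.29 [311.  269.6]
expected centre [0.6288 0.0196 0.1093] [array([278.8796, 218.0849]), array([325.8754, 173.6423])]
lane frame 0.20546992802502625 0.0003408056251457263 0.07346900576137996
t 9.65 tcp [0.6327 0.0191 0.0957] yang 81.40083858218453 z [ 0.1386 -0.0208 -0.9901] F [-0.1714  0.0426 -1.4263] open 0.04527017319326592 q6 -1.4569598189913617
```

View pics/low.png

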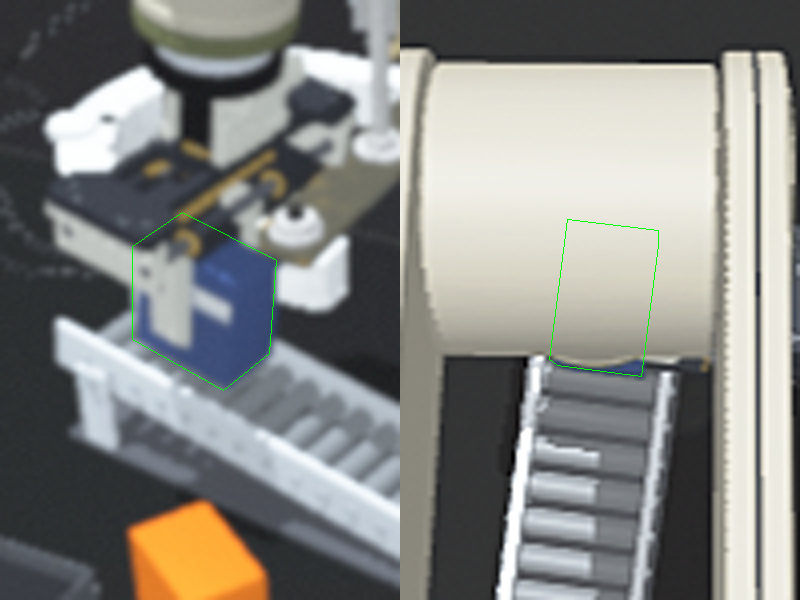

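The carton hangs about 9 mm above the rollers, between the guides. Creeping down.

```bash
python3 -m jog '[[[0,0,0,0.05,0,0.35,4],[0,0,0,0.04,0,0.25,4],[0,0,0,0,0,0,4],[0,0,0,0,0,0,4]]]'
python3 -m jog '[[[0,0,0,0.01,0,0.1,4],[0,0,0,0,0,0,4],[0,0,0,0,0,0,4]]]'
python3 -m jog '[[[0,0,0,0.01,0,0.1,4],[0,0,0,0,0,0,4],[0,0,0,0,0,0,4]]]'
python3 s.py
```

```text
t: 9.98
tool_pos: [0.6318, 0.0191, 0.0884]
orientation: [0.225, 2.995, -0.016]
force: [0.1, -0.2, -1.9]
opening: 0.0451
t: 10.23
tool_pos: [0.6323, 0.019, 0.0879]
orientation: [0.225, 2.994, -0.016]
force: [-0.5, -0.2, -1.4]
opening: 0.0453
t: 10.48
tool_pos: [0.6323, 0.019, 0.0869]
orientation: [0.225, 2.994, -0.016]
force: [0.8, -0.1, -0.9]
opening: 0.0451
t 10.4833 tcp [0.6323 0.019  0.0869] yang 81.39602840504524 z [ 0.1375 -0.0208 -0.9903] F [ 0.8221 -0.0587 -0.948 ] open 0.04508687115148629 q6 -1.4566514076038453
```

```bash
for i in 1; do python3 -m jog '[[[0,0,0,0.01,0,0.08,4],[0,0,0,0,0,0,4],[0,0,0,0,0,0,4]]]'; python3 s.py|grep -o 'F.*]'; done
python3 -m jog '[[[0,0,0,0.01,0,0.08,4],[0,0,0,0,0,0,4],[0,0,0,0,0,0,4]]]'
```

```text
t: 10.73
tool_pos: [0.6323, 0.0191, 0.086]
orientation: [0.225, 2.994, -0.016]
force: [-0.1, -0.2, -1.2]
opening: 0.0451
F [-0.0538 -0.1982 -1.164 ]
t: 10.98
tool_pos: [0.6328, 0.019, 0.0859]
orientation: [0.225, 2.993, -0.016]
force: [-0.6, -0.7, 2.2]
opening: 0.045
```

Contact (Fz from -1.2 to +2.2 N). Releasing and holding still.

```bash
python3 -m jog '[[[0,0,0,0,0,0,9.3],[0,0,0,0,0,0,9.3],[0,0,0,0,0,0,9.3],[0,0,0,0,0,0,9.3],[0,0,0,0,0,0,9.3]]]'
python3 -m jog '[[[0,0,0,0,0,0,9.3],[0,0,0,0,0,0,9.3],[0,0,0,0,0,0,9.3],[0,0,0,0,0,0,9.3],[0,0,0,0,0,0,9.3]]]'
python3 -m jog '[[[0,0,0,0,0,0,9.3],[0,0,0,0,0,0,9.3],[0,0,0,0,0,0,9.3],[0,0,0,0,0,0,9.3],[0,0,0,0,0,0,9.3]]]'
python3 - <<'E'
from h import *
c=robot.read_camera("scene");save(c,"rel.png");print([(d["confidence"],d["point"]) for d in robot.pinpoint(c,"squat_center")])
E
```

```text
t: 11.4
tool_pos: [0.6322, 0.0191, 0.0852]
orientation: [0.225, 2.994, -0.016]
force: [0.0, -0.1, -0.2]
opening: 0.0737
t: 11.82
tool_pos: [0.6323, 0.019, 0.0853]
orientation: [0.225, 2.994, -0.016]
force: [-0.1, -0.2, -0.0]
opening: 0.0931
t: 12.23
tool_pos: [0.6324, 0.019, 0.0854]
orientation: [0.225, 2.994, -0.016]
force: [0.6, 0.1, -0.0]
opening: 0.0929
[(0.97, [339.4, 251.8]), (0.74, [345.3, 217.9]), (0.61, [231.5, 365.0]), (0.59, [276.1, 293.2])]
```

View pics/rel.png

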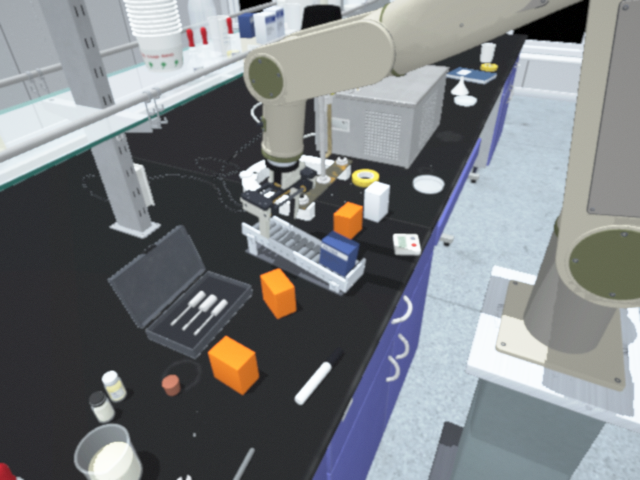

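The carton has rolled down to near the stop, (339,252). I lift the empty gripper clear and check the resting position.

```bash
python3 -m jog '[[[0,0,0,0,0,-1.5,9.3],[0,0,0,0,0,-2.5,9.3],[0,0,0,0,0,-2.5,9.3],[0,0,0,0,0,-2.5,9.3],[0,0,0,0,0,-1.5,9.3]]]'
python3 -m jog '[[[0,0,0,0,0,0,9.3],[0,0,0,0,0,0,9.3],[0,0,0,0,0,0,9.3],[0,0,0,0,0,0,9.3],[0,0,0,0,0,0,9.3]]]'
cat > e.py <<'E'
from m import *
np.set_printoptions(precision=4,suppress=True)
st=np.array([.4257,.0509,.0358]);yw=-.1544;d=np.array([np.cos(yw),np.sin(yw),0])
C=[robot.read_camera(n) for n in("scene","top")]
exp=st+.03*d+[0,0,.039];print("ideal px",[proj(c,exp)[0] for c in C])
for l,h in(("squat_center",exp[2]),("tall_center",.044)):
    for c in C:
        for r in robot.pinpoint(c,l):
            p=atz(c,r["point"],h);q=p-st;print(l,round(r["confidence"],2),np.array(r["point"]),p,"lane",q@d,q@[-d[1],d[0],0])
out=[]
for c in C:
    o=(proj(c,exp)[0]-[50,75]).astype(int);im=cv2.cvtColor(c["img"],cv2.COLOR_RGB2BGR)[o[1]:o[1]+150,o[0]:o[0]+100];out.append(cv2.resize(im,None,fx=4,fy=4,interpolation=cv2.INTER_CUBIC))
cv2.imwrite("pics/end.png",np.hstack(out))
E
python3 e.py; python3 s.py
```

```text
t: 12.75
tool_pos: [0.6187, 0.0212, 0.1927]
orientation: [0.225, 2.991, -0.016]
force: [0.2, 0.3, 0.3]
opening: 0.0929
t: 13.17
tool_pos: [0.617, 0.0212, 0.1873]
orientation: [0.225, 2.997, -0.016]
force: [0.0, -0.1, 0.3]
opening: 0.0932
ideal px [array([341.5196, 254.9777]), array([314.9815, 258.8247])]
squat_center 0.93 [345.1 254.7] [0.4485 0.0421 0.0748] lane 0.023909107859164593 -0.005198358557646746
squat_center 0.88 [349.  216.9] [ 0.5001 -0.1009  0.0748] lane 0.09687331655532616 -0.13857392015098982
squat_center 0.87 [279.3 292.1] [0.5204 0.2074 0.0748] lane 0.06951960599851939 0.1691581235848094
squat_center 0.61 [236.1 364.6] [0.4968 0.391  0.0748] lane 0.017945630802682532 0.34695284615639377
squat_center 0.96 [169.6 232.6] [0.5168 0.3533 0.0748] lane 0.0435587489582805 0.3127903864807442
squat_center 0.93 [317.1 255.6] [0.462  0.0417 0.0748] lane 0.037289606902388577 -0.003482604190886365
squat_center 0.93 [395.3 227. ] [ 0.5189 -0.124   0.0748] lane 0.11898832261439306 -0.15847599933251094
tall_center 0.72 [376.2 202. ] [ 0.4788 -0.2428  0.044 ] lane 0.09762481234328381 -0.2820707600715394
tall_center 0.71 [451.3 244.1] [ 0.4823 -0.2478  0.044 ] lane 0.10182260515841719 -0.2864174902234839
t 13.4667 tcp [0.6178 0.0212 0.189 ] yang 81.3962490720901 z [ 0.1372 -0.0208 -0.9903] F [0.3435 0.1392 0.1464] open 0.09298091297056181 q6 -1.4569150994076694
```

View pics/end.png

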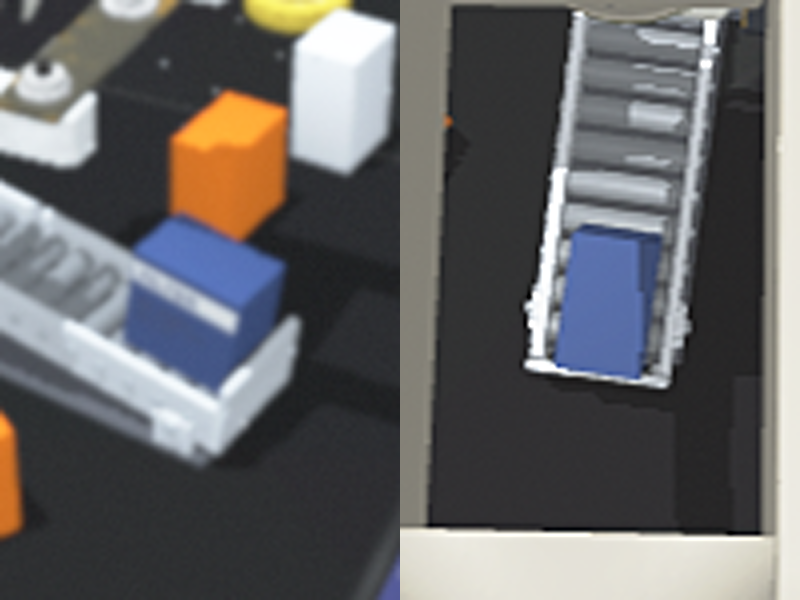

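The carton rests upright against the stop between the guides, and the tall carton has not moved. Handing in.

```bash
python3 -c "
from plant import robot
print(robot.close_job())"
```

```text
the job is handed in; nothing more can be done
None
```

I picked up the blue squat carton and turned it lengthwise to the lane. I tilted it 8° to match the slope and lowered it about 205 mm up the lane until the wrist force showed contact. Then I let go and it rolled down by itself. The job was handed in at about 13.5 s.

Last checks:
- **Squat carton:** the final picture shows it upright against the stop, between the guides. It is turned slightly within the guides.
- **Its position in the lane frame:** the scene camera gave x 24 mm, y -5 mm and the top camera x 37 mm, y -3 mm. They differ by 13 mm along the lane, but both are within the 15–45 mm limit. Height was assumed in that estimate, not measured.
- **At rest:** I did not measure its speed. It was already near the stop about 1 s before the final picture.
- **Tall carton:** its position agrees with the start to within about 7 mm, which is about the networks' scatter.
- **Robot:** the gripper is raised clear, open, with about zero force on the wrist.

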